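# Hold a slotted latch lug in the corner of a welding fixture for tacking

### The job

Pick up the slotted steel lug and stand it on the latch plate in the welding fixture, turned so that its slot opens towards the yellow paint line, then press it fully home into the corner against both steel stops. Finish while still holding it there, gripped and pressed firmly against the long stop and the short stop at the same time, so that it can be tack-welded. Leave everything else on the bench where it is.

Things in the scene. Friction and masses are not known exactly. Their poses are not given: they have to be found in the camera images.
- lug: loose slotted latch lug, bright bare steel, about 0.55 kg, 50 mm along x, 40 along y, 50 tall, upright; a U from above. A slot 14 mm wide (y) and 28 deep, full height, opens in its -x face between two 13 mm tines; the back (x +3 to +25 mm) is solid. Dark pin-hole spot on each tine's outer face. Origin: centre of underside, z up. The flat +y and -y faces, 40 mm apart, are good to grip
- slot_mouth (a point): point on the lug in the middle of the slot's mouth: 25 mm along the lug's -x from its axis, 25 mm above its underside. From the lug's axis towards this point is the way the slot opens
- fixture: fixed welding fixture: dark steel base plate 260 (x) x 300 (y) x 16 mm with a grid of dark holes; origin: centre of its underside on the bench, heading varies. The stops' working faces are its planes x = +70 mm (long) and y = +90 mm (short); the lug goes on their -x, -y side with its slot opening to the fixture's -y: home, the lug's origin is at x +50, y +65, z +24 mm
- corner (a point): where the planes of the two stops' faces meet, on top of the latch plate; axes as the fixture. The latch plate is fixed, smooth, dark blue-grey, 8 mm thick, its top 24 mm above the bench; it runs 120 mm from here to -x and 170 mm to -y
- mark (a point): middle of the yellow paint line on top of the latch plate: 4 mm wide, 75 mm long, along the fixture's y at fixture x +50 mm, y -50 to +25 mm, with a 24 mm crossbar near its -y end. It is the latch bar's centre line: the lug stands past its +y end with its slot opening along it
- clamp_pad (a point): rubber pad of the toggle clamp (red handle), already closed on the latch plate and to be left so; axes as the fixture, point on the latch plate. From here the clamp reaches 10 mm to +x, 168 mm to -x and 20 mm either way in y, and stands up to 64 mm above the bench
- long_stop: the long stop, a fixed bright steel bar 20 (x) x 148 (y) x 23 mm bolted on the fixture; working face: its -x face, 10 mm from its middle, rising 15 mm above the latch plate. Smooth ground steel: the lug slides along it easily (friction about 0.3). Origin: centre of underside, 16 mm above the bench; axes as the fixture. It ends 12 mm short of the corner
- short_stop: the short stop, a fixed bright steel bar 80 (x) x 20 (y) x 23 mm at right angles to the long one; working face: its -y face, 10 mm from its middle, rising 15 mm above the latch plate. Smooth ground steel: the lug slides along it easily (friction about 0.3). Origin: centre of underside, 16 mm above the bench; axes as the fixture. It ends 12 mm short of the corner
- blank: bystander: loose solid lug blank without slot, dark blue-grey, 50 x 40 x 50 mm, origin at the centre of its underside
- collar: bystander: loose rusty-brown round collar blank, 44 mm diameter, 42 mm tall, upright, with a dark bore; origin at the centre of its underside
- hammer: bystander: loose hammer with a wooden handle, about 300 mm long, lying on the bench to the left of the fixture
- wire_brush: bystander: loose wire brush, wooden, 250 mm long, 24 mm tall, lying on the bench to the right
- square: bystander: loose steel engineer's square, stock 75 mm, blade 135 mm, lying on the bench
- offcut: bystander: loose rusty flat-bar offcut, 150 x 40 x 10 mm
- tape: bystander: loose grey tape measure, 68 x 36 x 64 mm
Things that resemble listed ones, but are neither listed nor needed, are in the scene too. What is meant by the lug is not pink or red, and is the smaller of those in its own colour.

How it is judged:
At the end, for the whole second after the job is handed in: Lug upright and at rest on the latch plate, within 2.5 mm of home both ways and square to the stops within 0.06 rad (3.4 deg), slot opening towards the yellow line; fingers still hold it, and it presses on the long and on the short stop with over 2 N each (x of lug in the frame of fixture between 0.0475 and 0.0525 m and y of lug in the frame of fixture between 0.0625 and 0.0675 m and z of lug in the frame of fixture between 0.022 and 0.027 m and y of slot_mouth in the frame of fixture below 0.045 m and angle between the x axis of lug and the y axis of fixture, either way round below 0.06 rad and angle between lug's own z axis and vertical below 0.06 rad and linear speed of lug below 0.01 m/s and contact force between lug and long_stop above 2 N and contact force between lug and short_stop above 2 N and contact force between the fingers and lug above 2 N); the arm keeps its last pose, push and grip.
It fails at once if a bystander is moved by more than 30 mm (distance of any of blank, collar, hammer, wire_brush, square, offcut, tape from where it was at the start of the episode above 0.03 m).
It also fails if it takes over 59 s, if anything falls off the work surface, if the arm or the gripper's body presses on something with over 40 N, if the wrist force passes 120 N, or if a joint passes its speed limit or range.

### The arm

A 6-joint arm with a two-finger parallel gripper is mounted at the origin on the work surface. World frame = base frame: x ahead of the robot, y to its left, z up, the work surface at z = 0. Lengths are in m, angles in rad, forces in N, time in s.
With the tool pointing down it reaches from about 0.3 to 0.875 m from the base axis. Payload 6.4 kg.
Tool frame: the origin (TCP) lies at the centre of the arm's flange, where the gripper is bolted on; the fingertips stand 173 mm ahead of it and the grasp point (between the pads) lies ctrl.grip_point_offset ahead of it (ctrl.grip_point_offset is the distance from the TCP to the grasp point, in m); z points along the fingers, y is the direction in which the jaws open and shut (so a half turn about z gives the same grasp; the last joint's range is limited). The gripper opens to 85 mm and grips with 20 to 120 N. Pads are 22 mm wide; open, the fingers measure 114 mm over their backs; the gripper's body (76 mm by 85 mm) begins 54 mm behind the grasp point. The pads swing forward as they close: fully open they stand 13 mm farther back than shut.
Start: joints at [-1.48, 0.181, 1.607, -0, 1.354, -0.206], TCP at [0.168, -0.55, 0.405] pointing down, gripper open.
Joint ranges: [-2.99, 2.99], [-0.89, 2.07], [0.3, 2.58], [-1.14, 4.28], [0, 2.63], [-3.12, 3.12]. Speed limits (rad/s): [2.57, 2.57, 3.01, 3.14, 3.14, 3.14].

### API

Orientations are given as a unit quaternion [w, x, y, z].
In Python, from bench import ctrl, cams, boxes_of, landmark_of gives the robot as it stands.
- The arm moves only by the shell command python3 -m handwheel 'ROWS'. ROWS is JSON, a list of rows, each an object with "offset": the shift along the tool's x, y, z in m, a list of three; "spin": the turn about the tool's z in degrees; "grip": the opening, from 0 (shut) to 1 (fully open). A call has 1 to 20 rows; each row is the pose to reach, as a shift and turn from the pose commanded when the call began, along the tool's axes at that moment; what a row does not reach only later rows make up. A row lasts 1/8 s, in which the tool goes at most 62.5 mm and 10.7 degrees, less where a joint would pass 70% of its speed; a pose out of reach is approached as far as the arm can. A call with a gripper value outside its range is refused whole. The fingers move at their own pace and stop on an object; the grip force is fixed at half the most. Time passes only in rows, so rows that repeat a pose let the fingers close. It gives the time, the measured TCP pose, the force and the opening at its end, in the units of the state.
- ctrl.get_obs(): the state, without advancing time (a new reading comes with each control period).
- cams.camera(name): name is "scene" or "side" or "wrist"; returns a dict with "color" (420x560x3 uint8, red, green, blue), "camera_matrix" (3x3 intrinsics, pixels), "view" (4x4, takes a point from world to camera coordinates); the wrist camera has in their place "tool_from_camera" (4x4, takes a point from camera to tool coordinates, whose origin is the TCP and whose axes are the flange's). Camera axes: x right, y up, looking along -z (the intrinsics and any distortion apply to the point x, -y, -z); pixel columns grow to the right and rows downward; lengths in m; the calibration is good to about 2 mm. A picture is of the moment at which its call begins: read the wrist's pose just before it. There is no depth.
- ctrl.hand_in(): hands the job in, once; it reports no verdict.
Trained networks look in a picture, given as the dict that the camera call returned (one of the last four; its "shot" number tells which), for a name from the list of things; names that differ only in an ending like _2 or _b are one class to them, and where a whole thing is asked for, a point or a joint stands for the part that bears it (a point fixed in the world has none). Each returns a list of dicts, best first, with "confidence" (0 to 1); they miss things now and then, are a little off and sometimes report something else, mostly with a low value. They report only what shows in the picture. A call takes as long as a camera call. They do not tell look-alikes from the thing itself.
- boxes_of(picture, thing): "uv" ([column, row] in pixels, amid what is visible of it).
- landmark_of(picture, thing): "uv" ([column, row] in pixels: a listed point, or the origin of a listed thing).
The state is a dict: "time_s": time; "q": joint angles; "dq": joint speeds; "joint_efforts": joint torques, N m; "eef_pos": TCP position; "eef_rot": TCP orientation; "wrist_force": force on the tool from outside, world axes, zero at the start; "torque": the same for the moment, N m; "opening": opening from 0.0 (shut) to 1.0 (fully open).
Only numpy, scipy, OpenCV 4.12 (cv2) and the standard library are available. Lean on these libraries where they do the work, as an engineer would, in place of code of your own. Each camera call takes 0.05 s, during which the arm holds its last target.

## Working session

There is one attempt and no reset: what is moved stays moved. The work goes in short steps, Python scripts to look and compute and a shell command to move; the robot and the scene stay as the last step left them, time stands still between calls to the robot, and variables do not carry over. Pictures are saved under pics/ and viewed, and the job is handed in when it is done.

```bash
ls; mkdir -p pics; python3 - <<'E'
from bench import ctrl,cams,boxes_of,landmark_of
import cv2,numpy as np
o=ctrl.get_obs();print(o, ctrl.grip_point_offset)
for n in ["scene","side","wrist"]:
    p=cams.camera(n);cv2.imwrite(f"pics/a_{n}.png",p["color"][:,:,::-1])
    print(n,p["camera_matrix"].tolist(),[k for k in p.keys()],np.round(p.get("view",p.get("tool_from_camera")),4).tolist())
    for t in ["lug","blank","corner","mark","fixture","clamp_pad","long_stop","short_stop","slot_mouth"]:
        print(t,[(np.round(d["uv"]).tolist(),round(d["confidence"],2)) for d in landmark_of(p,t)][:5])
E
```

```text
pics
{'time_s': 0.0, 'q': array([-1.48029748e+00,  1.81556700e-01,  1.60800189e+00,  1.00095466e-05,
        1.35375934e+00, -2.06299685e-01]), 'dq': array([ 0.00037535,  0.00118429, -0.00084023,  0.00070578,  0.00038328,
        0.00019086]), 'joint_efforts': array([-2.13713298e-03, -4.44880199e+01, -3.51336336e+01, -4.08568176e-04,
        9.08943883e-03,  9.03571404e-07]), 'eef_pos': array([ 0.1681603 , -0.5496048 ,  0.40377803]), 'eef_rot': array([-8.60908265e-04,  9.89008814e-01,  1.47854055e-01,  5.47973602e-05]), 'wrist_force': array([-0.19981642,  0.19727868, -0.00994598]), 'torque': array([ 0.01150227,  0.02522395, -0.02109028]), 'opening': 0.9980517010265271} 0.1547
scene [[389.8763503111957, 0.0, 281.16402650102583], [0.0, 389.8763503111957, 208.80210353360246], [0.0, 0.0, 1.0]] ['color', 'camera_matrix', 'view', 'shot'] [[-0.5192, 0.8547, -0.0046, 0.2703], [-0.7463, -0.4507, 0.4898, 0.3995], [0.4166, 0.2577, 0.8718, -1.4644], [0.0, 0.0, 0.0, 1.0]]
lug [([249.0, 137.0], 0.83), ([224.0, 116.0], 0.6), ([273.0, 168.0], 0.47), ([246.0, 164.0], 0.46), ([150.0, 181.0], 0.36)]
bl
[... 918 characters left out ...]
252.0, 182.0], 0.82)]
fixture [([239.0, 185.0], 0.71)]
clamp_pad [([224.0, 186.0], 0.74), ([253.0, 181.0], 0.33)]
long_stop [([269.0, 182.0], 0.92), ([228.0, 186.0], 0.56)]
short_stop [([251.0, 156.0], 0.79)]
slot_mouth [([212.0, 314.0], 0.81), ([234.0, 296.0], 0.8), ([227.0, 246.0], 0.8)]
wrist [[301.4783554163466, 0.0, 280.1909232885982], [0.0, 301.4783554163466, 212.59548771159012], [0.0, 0.0, 1.0]] ['color', 'camera_matrix', 'tool_from_camera', 'shot'] [[0.0001, 0.9542, 0.2992, 0.0775], [1.0, -0.0002, 0.0002, -0.0], [0.0003, 0.2992, -0.9542, 0.03], [0.0, 0.0, 0.0, 1.0]]
lug [([162.0, 12.0], 0.93)]
blank []
corner []
mark []
fixture []
clamp_pad []
long_stop []
short_stop []
slot_mouth []
```

View pics/a_scene.png

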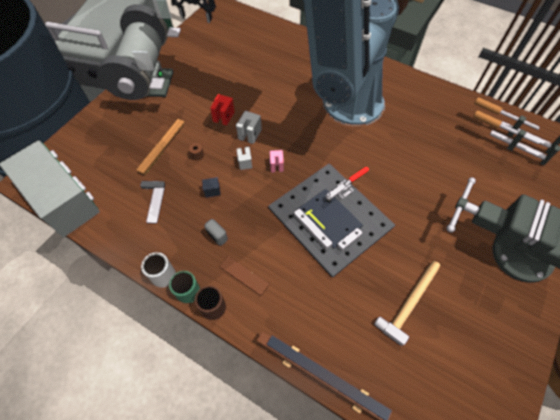

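View pics/a_side.png

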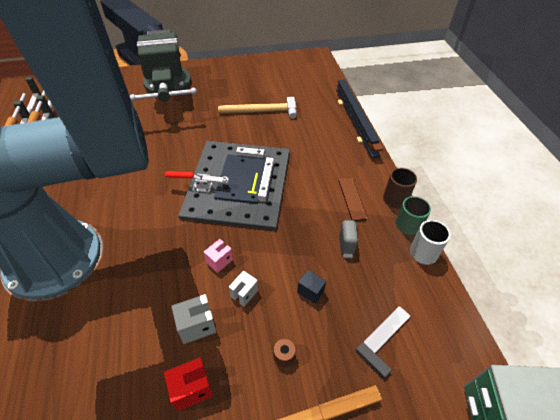

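View pics/a_wrist.png

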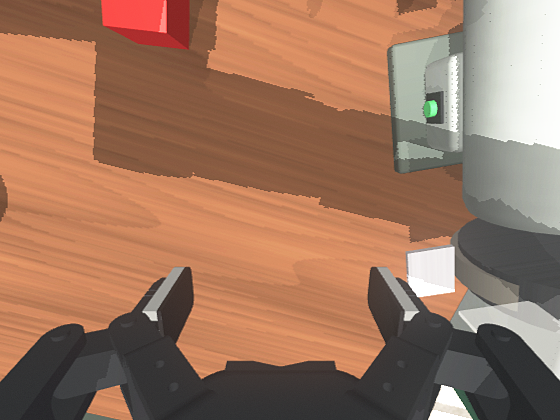

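The scene shows two bare-steel lugs. The smaller one, at side (244,290) and scene (245,158), is the target; the larger one at side (194,320), plus the red and pink ones, are look-alikes. The fixture is at scene (333,217), side (240,185).

```bash
cat > h.py <<'E'
from bench import ctrl,cams,boxes_of,landmark_of
import cv2,numpy as np
from scipy.spatial.transform import Rotation as R
from scipy.optimize import least_squares
def rot(q): return R.from_quat([q[1],q[2],q[3],q[0]]).as_matrix()
def shot(n):
    o=ctrl.get_obs(); p=cams.camera(n)
    if n=="wrist":
        T=np.eye(4);T[:3,:3]=rot(o["eef_rot"]);T[:3,3]=o["eef_pos"]
        p["view"]=np.linalg.inv(T@p["tool_from_camera"])
    return p
def proj(p,X):
    X=np.atleast_2d(X);c=X@p["view"][:3,:3].T+p["view"][:3,3]
    K=p["camera_matrix"];return np.c_[K[0,0]*c[:,0]/-c[:,2]+K[0,2],K[1,1]*-c[:,1]/-c[:,2]+K[1,2]]
def plane(p,uv,z):
    K=p["camera_matrix"];V=p["view"]
    d=V[:3,:3].T@np.array([(uv[0]-K[0,2])/K[0,0],-(uv[1]-K[1,2])/K[1,1],-1.])
    c=-V[:3,:3].T@V[:3,3];return c+d*(z-c[2])/d[2]
def zoom(p,uv,r,name,s=8):
    u,v=map(int,uv);a=p["color"][max(0,v-r):v+r,max(0,u-r):u+r,::-1]
    cv2.imwrite(name,cv2.resize(a,None,fx=s,fy=s,interpolation=cv2.INTER_CUBIC))
E
python3 - <<'E'
from h import *
a=shot("scene");b=shot("side")
zoom(a,(245,158),25,"pics/b1.png",10);zoom(b,(244,290),30,"pics/b2.png",10)
zoom(a,(333,217),70,"pics/b3.png",5);zoom(b,(240,185),60,"pics/b4.png",5)
for p,n in((a,"scene"),(b,"side")):
    for t in ["lug","slot_mouth","blank","collar"]:
        print(n,t,[(np.round(d["uv"],1).tolist(),round(d["confidence"],2),np.round(plane(p,d["uv"],.025 if t=="slot_mouth" else 0),3).tolist()) for d in landmark_of(p,t)][:6])
    for t,z in [("corner",.024),("mark",.024),("clamp_pad",.024),("fixture",0),("long_stop",.016),("short_stop",.016)]:
        print(n,t,[(round(d["confidence"],2),np.round(plane(p,d["uv"],z),3).tolist()) for d in landmark_of(p,t)][:3])
E
```

```text
scene lug [([222.9, 116.8], 0.96, [0.311, -0.378, 0.0]), ([249.3, 135.4], 0.87, [0.334, -0.246, 0.0]), ([277.6, 168.8], 0.72, [0.405, -0.084, 0.0]), ([326.9, 198.7], 0.72, [0.423, 0.114, 0.0]), ([244.4, 162.4], 0.64, [0.441, -0.195, 0.0])]
scene slot_mouth [([245.2, 133.8], 0.89, [0.352, -0.249, 0.025]), ([242.0, 150.1], 0.8, [0.417, -0.219, 0.025]), ([219.3, 115.5], 0.72, [0.329, -0.376, 0.025]), ([280.3, 165.9], 0.51, [0.405, -0.073, 0.025])]
scene blank [([211.7, 192.3], 0.77, [0.596, -0.22, 0.0])]
scene collar [([411.5, 301.5], 0.57, [0.597, 0.474, 0.0]), ([335.0, 246.1], 0.54, [0.558, 0.213, 0.0]), ([198.7, 151.7], 0.52, [0.485, -0.357, 0.0]), ([317.3, 218.0], 0.43, [0.501, 0.121, 0.0])]
scene corner [(0.84, [0.566, 0.215, 0.024])]
scene mark [(0.65, [0.519, 0.134, 0.024])]
scene clamp_pad [(0.9, [0.451, 0.116, 0.024])]
scene fixture [(0.68, [0.468, 0.158, 0.0])]
scene long_stop [(0.74, [0.558, 0.134, 0.016])]
scene short_stop [(0.74, [0.531, 0.243, 0.016])]
side lug [([219.2, 260.5], 0.87, [0.397, -0.091, 0.0]), ([194.3, 327.6], 0.75, [0.325, -0.25, 0.0]), ([192.1, 391.7], 0.68, [0.311, -0.379, 0.0]), ([244.2, 294.0], 0.64, [0.443, -0.192, 0.0]), ([282.7, 358.6], 0.15, [0.498, -0.353, 0.0])]
side slot_mouth [([236.8, 297.1], 0.97, [0.425, -0.209, 0.025]), ([208.9, 313.8], 0.94, [0.36, -0.236, 0.025]), ([207.1, 376.2], 0.6, [0.344, -0.364, 0.025]), ([226.4, 248.7], 0.56, [0.418, -0.077, 0.025])]
side blank [([310.5, 293.6], 0.84, [0.593, -0.222, 0.0])]
side collar [([281.7, 359.7], 0.82, [0.496, -0.355, 0.0]), ([267.4, 160.0], 0.61, [0.58, 0.232, 0.0])]
side corner [(0.87, [0.579, 0.214, 0.024])]
side mark [(0.91, [0.528, 0.124, 0.024]), (0.58, [0.537, 0.235, 0.024])]
side clamp_pad [(0.73, [0.445, 0.125, 0.024]), (0.25, [0.532, 0.229, 0.024])]
side fixture [(0.63, [0.487, 0.151, 0.0]), (0.5, [0.536, 0.263, 0.0])]
side long_stop [(0.74, [0.555, 0.122, 0.016])]
side short_stop [(0.46, [0.528, 0.248, 0.016])]
```

```bash
cd pics; python3 -c "
import cv2,numpy as np
a=[cv2.resize(cv2.imread(f'b{i}.png'),(400,300) if 0 else (390,390)) for i in (1,2)]
cv2.imwrite('b12.png',np.hstack(a))
a=[cv2.resize(cv2.imread(f'b{i}.png'),(400,400)) for i in (3,4)]
cv2.imwrite('b34.png',np.hstack(a))"
```

```text
(no output)
```

View pics/b12.png

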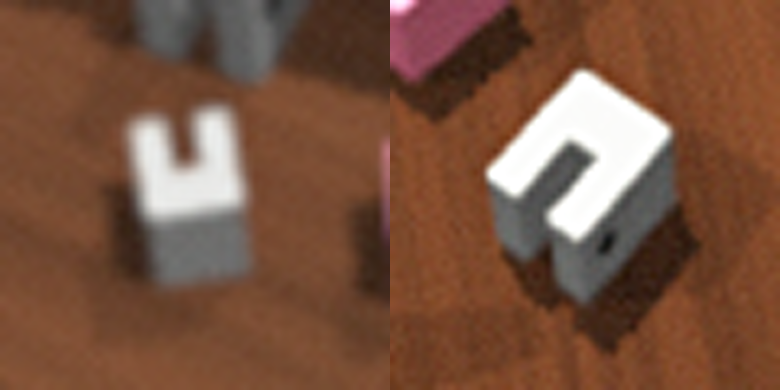

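View pics/b34.png

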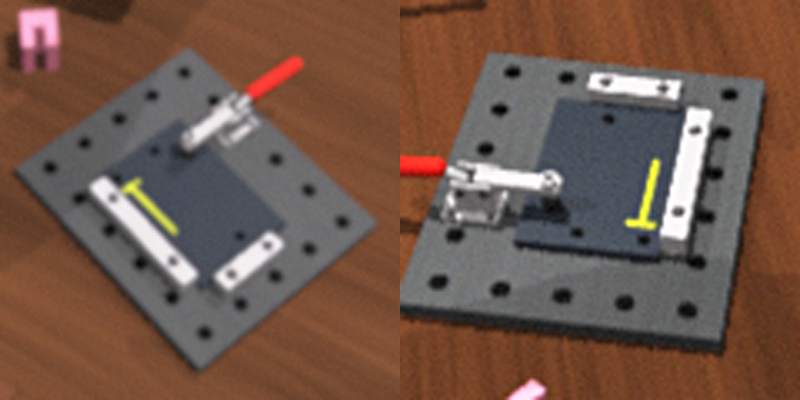

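The left crop shows the lug's slot opening away from the viewer. In the right crop it opens to the lower left, roughly towards the robot (world -x). In the fixture crop the long stop is on the world +x side and the short stop on the +y side. I'll fit both poses.

```bash
cat > fit1.py <<'E'
from h import *
a=shot("scene");b=shot("side")
def cs(l,u0,v0,s): return np.array([(u0+x/s,v0+y/s) for x,y in l])
def fit(obj,obs,x0):
    # obs: list (p,idx,uv)
    def f(t):
        c,s=np.cos(t[2]),np.sin(t[2]);W=np.c_[obj[:,0]*c-obj[:,1]*s+t[0],obj[:,0]*s+obj[:,1]*c+t[1],obj[:,2]]
        return np.concatenate([(proj(p,W[i])-uv).ravel() for p,i,uv in obs])
    r=least_squares(f,x0,loss="soft_l1");print(np.round(r.x,4),np.round(r.fun.reshape(-1,2),1).tolist());return r.x
z=.016
fo=np.array([(-.13,.15,z),(.13,.15,z),(.13,-.15,z),(-.13,-.15,z),(.050,.025,.024),(.09,-.084+.0,.039)])
fs=cs([(377,222),(198,365),(15,172),(188,50),(177,234)],263,147,400/140)
fd=cs([(90,54),(363,80),(320,340),(257,160)],180,125,400/120)
x=fit(fo[:5],[(a,[0,1,2,3,4],fs),(b,[0,1,2,4],fd)],[.48,.15,0])
lo=np.array([(-.025,-.02,.05),(-.025,.02,.05),(.025,.02,.05),(.025,-.02,.05),(.025,-.02,0),(.025,.02,0),(-.025,-.02,0),(-.025,.02,0)])
# side: tine corners left (488,172)=-x +y ; right tine (572,242)=-x,-y ; back (672,130)=+x,-y ; (583,70)=+x,+y ; base (585,302)=-x,-y bottom
ls=cs([(130,122),(232,108),(242,205),(148,218),(158,284),(250,270)],220,133,7.8)
ld=cs([(98,172),(182,242),(282,130),(193,70),(195,302)],214,260,6.5)
y=fit(lo,[(a,[0,1,2,3,4,5],ls),(b,[1,0,3,2,6],ld)],[.44,-.19,0.3])
for nm,p in(("scene",a),("side",b)):
    im=p["color"][:,:,::-1].copy()
E
python3 fit1.py
```

```text
[ 0.4795  0.1544 -0.3418] [[0.1, 0.3], [0.3, 1.6], [-0.5, -1.4], [-0.1, -1.3], [-0.8, -0.1], [-0.9, -1.0], [0.6, -0.4], [0.2, -0.1], [-0.4, 0.1]]
[ 0.4423 -0.1919  0.7168] [[0.1, 0.3], [-1.0, 0.5], [-0.3, 0.0], [-0.4, 0.1], [-0.2, 0.4], [-0.3, 0.5], [-0.7, -0.0], [0.3, -0.6], [-0.4, 0.1], [-0.6, -0.2], [-0.4, 0.3]]
```

```bash
cat >> h.py <<'E'
def go(pos,head,o=None):
    # pos TCP world, heading of tool x
    o=o or ctrl.get_obs();M=rot(o["eef_rot"]);d=M.T@(np.array(pos)-o["eef_pos"])
    h=np.arctan2(M[1,0],M[0,0]);s=-np.degrees((head-h+np.pi)%(2*np.pi)-np.pi)
    print("pos",o["eef_pos"].round(4),"h",round(h,4),"tilt",np.round(M[:,2],4),"-> offset",d.round(4),"spin",round(s,2))
E
python3 -c "
from h import *
go([.4445,-.190,.33],.717)"
```

```text
pos [ 0.1682 -0.5499  0.4047] h 0.2968 tilt [-0. -0. -1.] -> offset [ 0.3695 -0.2633  0.0747] spin -24.08
```

```bash
python3 -m handwheel '[{"offset":[0.05,-0.036,0.01],"spin":-4,"grip":1},{"offset":[0.1,-0.071,0.02],"spin":-8,"grip":1},{"offset":[0.148,-0.105,0.03],"spin":-12,"grip":1},{"offset":[0.196,-0.14,0.04],"spin":-16,"grip":1},{"offset":[0.244,-0.174,0.05],"spin":-20,"grip":1},{"offset":[0.292,-0.208,0.06],"spin":-24,"grip":1},{"offset":[0.34,-0.242,0.07],"spin":-24.1,"grip":1},{"offset":[0.3695,-0.2633,0.0747],"spin":-24.1,"grip":1},{"offset":[0.3695,-0.2633,0.0747],"spin":-24.1,"grip":1},{"offset":[0.3695,-0.2633,0.0747],"spin":-24.1,"grip":1},{"offset":[0.3695,-0.2633,0.0747],"spin":-24.1,"grip":1}]'
python3 - <<'E'
from h import *
go([.4445,-.190,.33],.717)
p=shot("wrist");np.save("pics/w.npy",p["color"]);cv2.imwrite("pics/c_w.png",p["color"][:,:,::-1])
c,s=np.cos(.717),np.sin(.717)
lo=np.array([(-.025,-.02,.05),(-.025,.02,.05),(.025,.02,.05),(.025,-.02,.05)])
W=np.c_[lo[:,0]*c-lo[:,1]*s+.4423,lo[:,0]*s+lo[:,1]*c-.1919,lo[:,2]];print(proj(p,W).round(1))
E
```

```text
time_s: 4.08
eef_pos: [0.4441, -0.191, 0.3303]
eef_rot: [0.0, 0.937, 0.35, 0.0]
wrist_force: [-0.5, -0.5, 0.1]
opening: 1.0
pos [ 0.4441 -0.191   0.3303] h 0.7159 tilt [ 3.e-04 -5.e-04 -1.e+00] -> offset [ 0.0009 -0.0005  0.0003] spin -0.07
[[301.4 240.2]
 [256.7 240.2]
 [255.3 185.5]
 [302.6 185.4]]
```

View pics/c_w.png

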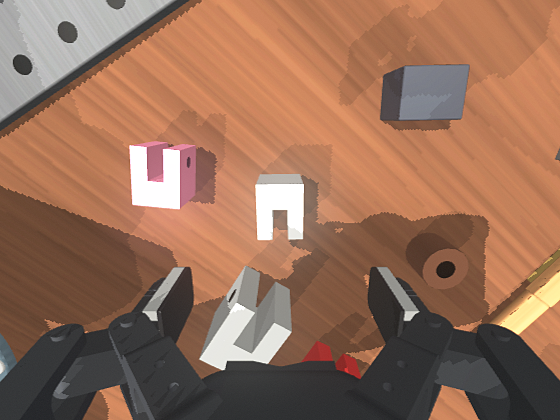

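The wrist picture shows the lug's top at (257..303, 183..240) with the slot opening downward (tool -x). That matches the predicted corners within 2 px, so I'll descend and grip.

```bash
python3 -m handwheel '[{"offset":[0.001,0,0.05],"spin":0,"grip":1},{"offset":[0.001,0,0.1],"spin":0,"grip":1},{"offset":[0.001,0,0.125],"spin":0,"grip":1},{"offset":[0.001,0,0.139],"spin":0,"grip":1},{"offset":[0.001,0,0.139],"spin":0,"grip":1},{"offset":[0.001,0,0.139],"spin":0,"grip":0},{"offset":[0.001,0,0.139],"spin":0,"grip":0},{"offset":[0.001,0,0.139],"spin":0,"grip":0},{"offset":[0.001,0,0.139],"spin":0,"grip":0},{"offset":[0.001,0,0.139],"spin":0,"grip":0},{"offset":[0.001,0,0.139],"spin":0,"grip":0},{"offset":[0.001,0,0.139],"spin":0,"grip":0}]'
```

```text
time_s: 5.62
eef_pos: [0.4458, -0.1897, 0.1921]
eef_rot: [0.001, 0.936, 0.351, 0.0]
wrist_force: [-0.1, -0.1, 6.5]
opening: 0.459
```

Gripped: an opening of 0.459 is 39 mm. Now I'll lift and check how it is held.

```bash
python3 -m handwheel '[{"offset":[0,0,-0.03],"spin":0,"grip":0},{"offset":[0,0,-0.07],"spin":0,"grip":0},{"offset":[0,0,-0.11],"spin":0,"grip":0},{"offset":[0,0,-0.12],"spin":0,"grip":0},{"offset":[0,0,-0.12],"spin":0,"grip":0}]'
python3 - <<'E'
from h import *
x=np.array([.4795,.1544]);h=-.342;c,s=np.cos(h),np.sin(h);M=np.array([[c,-s],[s,c]])
st=x+M@np.array([.040,.050+.003])
go([*st,.312],h+np.pi/2)
p=shot("wrist");cv2.imwrite("pics/d_w.png",p["color"][:,:,::-1])
p=shot("side");zoom(p,(225,230),60,"pics/d_s.png",7)
E
```

```text
time_s: 6.25
eef_pos: [0.445, -0.1891, 0.3103]
eef_rot: [-0.0, 0.936, 0.351, -0.0]
wrist_force: [-0.0, 0.3, -5.8]
opening: 0.458
pos [ 0.445  -0.1891  0.3103] h 0.7175 tilt [-3.e-04  2.e-04 -1.e+00] -> offset [ 0.3177 -0.2271 -0.0016] spin -29.29
```

View pics/d_w.png

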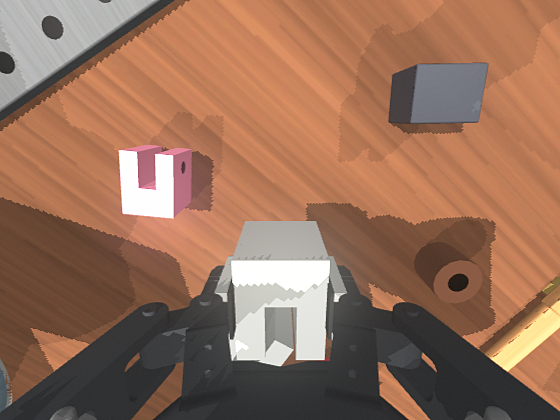

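View pics/d_s.png

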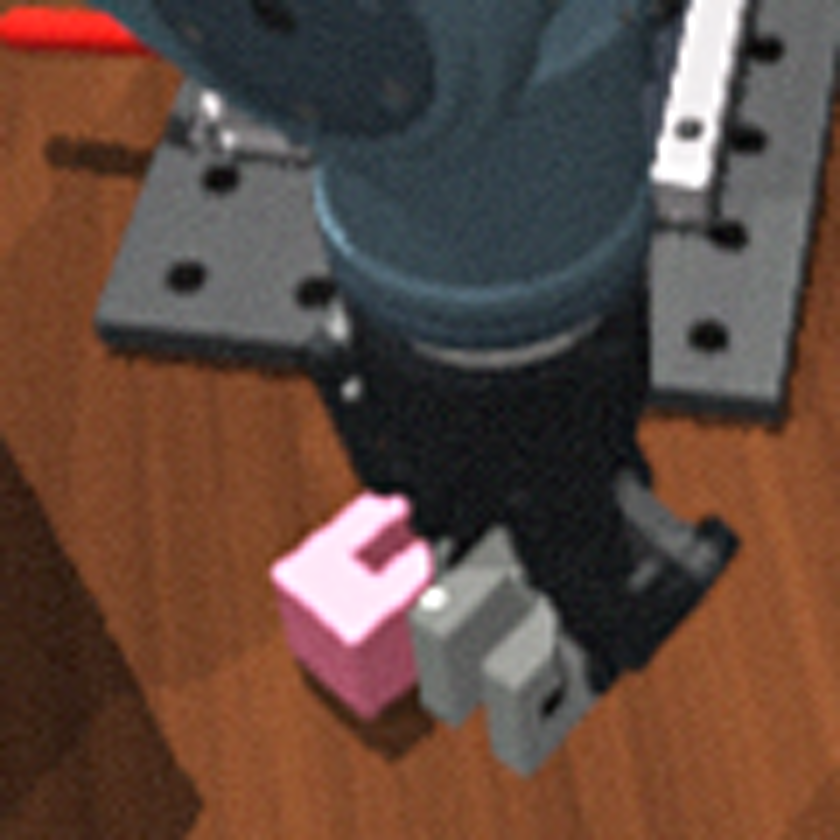

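The lug is held upright and centred between the pads, top face at about (280,310) in the wrist view, with the pads in its upper half. Next, carry it to above the fixture.

```bash
python3 -m handwheel '[{"offset":[0.03,-0.021,0],"spin":-3,"grip":0},{"offset":[0.07,-0.05,0],"spin":-7,"grip":0},{"offset":[0.115,-0.082,0],"spin":-11,"grip":0},{"offset":[0.16,-0.114,0],"spin":-15,"grip":0},{"offset":[0.205,-0.146,0],"spin":-19,"grip":0},{"offset":[0.25,-0.178,0],"spin":-23,"grip":0},{"offset":[0.29,-0.207,0],"spin":-27,"grip":0},{"offset":[0.31,-0.221,0],"spin":-29.3,"grip":0},{"offset":[0.318,-0.227,0],"spin":-29.3,"grip":0},{"offset":[0.318,-0.227,0],"spin":-29.3,"grip":0},{"offset":[0.318,-0.227,0],"spin":-29.3,"grip":0}]'
python3 - <<'E'
from h import *
x=np.array([.4795,.1544]);h=-.342;c,s=np.cos(h),np.sin(h);M=np.array([[c,-s],[s,c]])
st=x+M@np.array([.040,.050+.003])
go([*st,.312],h+np.pi/2)
p=shot("wrist");im=p["color"][:,:,::-1].copy();cv2.imwrite("pics/e_w.png",im)
def F(q): q=np.array(q); return np.r_[x+M@q[:2],q[2]]
# stop tops corners, plate corners
for nm,q in {"SS inner far":(.058,.090,.039),"SS -x":(-.022,.090,.039),"SS back":(.058,.11,.039),"SSb -x":(-.022,.11,.039),"LS end in":(.07,.078,.039),"LS end out":(.09,.078,.039),"base++":(.13,.15,.016),"base-+":(-.13,.15,.016)}.items(): print(nm,proj(p,F(q)).round(1)[0])
import pickle;pickle.dump({k:p[k] for k in("view","camera_matrix","color")},open("e.pkl","wb"))
E
```

```text
time_s: 7.72
eef_pos: [0.5354, 0.1897, 0.3103]
eef_rot: [-0.0, 0.818, 0.576, -0.001]
wrist_force: [-0.2, -0.6, -4.2]
opening: 0.459
pos [0.5354 0.1897 0.3103] h 1.2274 tilt [-1.4e-03 -6.0e-04 -1.0e+00] -> offset [ 0.001  -0.0009 -0.0017] spin -0.08
SS inner far [300.9 168.8]
SS -x [201.2 169. ]
SS back [301.4 143.3]
SSb -x [199.2 143.5]
LS end in [315.4 183.5]
LS end out [340.  183.5]
base++ [388.9  90.7]
base-+ [70.1 91.2]
```

View pics/e_w.png

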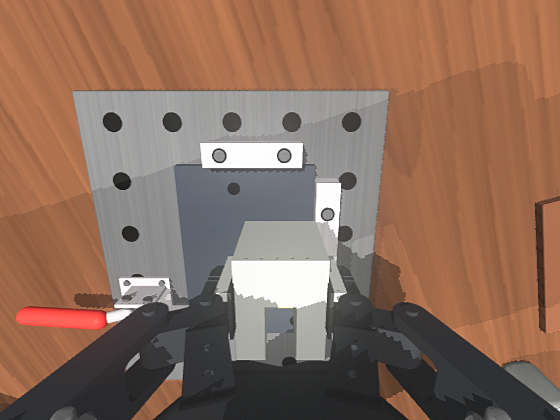

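The fixture prediction agrees with the wrist view within about 2 px: short stop at (200..302, 143..168), long stop end at (315..340, 182). The lug looks square to it. I'll lower it to just above the plate, then touch down.

```bash
python3 -m handwheel '[{"offset":[0,0,0.03],"spin":0,"grip":0},{"offset":[0,0,0.06],"spin":0,"grip":0},{"offset":[0,0,0.08],"spin":0,"grip":0},{"offset":[0,0,0.088],"spin":0,"grip":0},{"offset":[0,0,0.091],"spin":0,"grip":0},{"offset":[0,0,0.091],"spin":0,"grip":0}]'
python3 -m handwheel '[{"offset":[0,0,0.001],"spin":0,"grip":0},{"offset":[0,0,0.002],"spin":0,"grip":0},{"offset":[0,0,0.002],"spin":0,"grip":0}]'
```

```text
time_s: 8.52
eef_pos: [0.5361, 0.1906, 0.2207]
eef_rot: [0.0, 0.817, 0.576, 0.001]
wrist_force: [-0.6, 0.5, -5.7]
opening: 0.461
time_s: 8.9
eef_pos: [0.5357, 0.1908, 0.2181]
eef_rot: [0.0, 0.817, 0.577, 0.0]
wrist_force: [0.5, -0.6, -5.3]
opening: 0.458
```

```bash
python3 -m handwheel '[{"offset":[0,0,0.001],"spin":0,"grip":0},{"offset":[0,0,0.001],"spin":0,"grip":0}]'; python3 -m handwheel '[{"offset":[0,0,0.001],"spin":0,"grip":0},{"offset":[0,0,0.001],"spin":0,"grip":0}]'
python3 - <<'E'
from h import *
p=shot("side");zoom(p,(262,170),45,"pics/f_s.png",8)
p=shot("wrist");cv2.imwrite("pics/f_w.png",p["color"][:,:,::-1])
E
```

```text
time_s: 9.15
eef_pos: [0.5356, 0.1908, 0.2169]
eef_rot: [-0.0, 0.817, 0.576, -0.0]
wrist_force: [-0.8, -0.5, -5.6]
opening: 0.455
time_s: 9.4
eef_pos: [0.5358, 0.1908, 0.2162]
eef_rot: [0.0, 0.817, 0.576, 0.0]
wrist_force: [-0.1, 0.3, -4.3]
opening: 0.457
```

View pics/f_s.png

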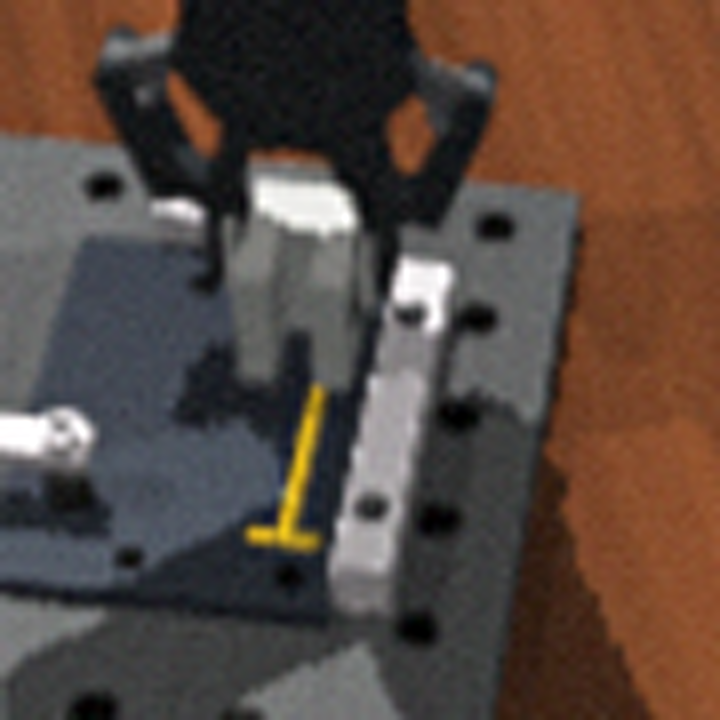

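View pics/f_w.png

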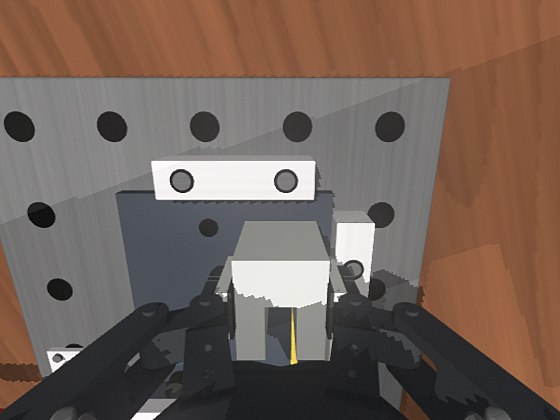

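The lug stands almost on the plate, its slot opening along the yellow line. Gaps remain to both stops. Touch down, then press onto the long stop.

```bash
python3 -m handwheel '[{"offset":[0,0,0.0007],"spin":0,"grip":0},{"offset":[0,0,0.0007],"spin":0,"grip":0}]'; python3 -m handwheel '[{"offset":[0,0.003,0.0003],"spin":0,"grip":0},{"offset":[0,0.006,0.0003],"spin":0,"grip":0},{"offset":[0,0.006,0.0003],"spin":0,"grip":0}]'; python3 -m handwheel '[{"offset":[0,0.001,0],"spin":0,"grip":0},{"offset":[0,0.002,0],"spin":0,"grip":0},{"offset":[0,0.002,0],"spin":0,"grip":0}]'
```

```text
time_s: 9.75
eef_pos: [0.536, 0.1908, 0.2161]
eef_rot: [0.0, 0.817, 0.576, 0.0]
wrist_force: [-2.7, -0.2, 5.3]
opening: 0.461
time_s: 10.12
eef_pos: [0.5421, 0.1889, 0.2161]
eef_rot: [0.0, 0.817, 0.576, 0.001]
wrist_force: [-1.5, 0.3, 5.7]
opening: 0.459
time_s: 10.5
eef_pos: [0.5437, 0.1884, 0.2161]
eef_rot: [0.0, 0.817, 0.576, 0.001]
wrist_force: [-2.7, 1.3, 5.7]
opening: 0.459
```

```bash
python3 -m handwheel '[{"offset":[0,0.001,0],"spin":0,"grip":0},{"offset":[0,0.001,0],"spin":0,"grip":0}]'; python3 -m handwheel '[{"offset":[0,0.001,0],"spin":0,"grip":0},{"offset":[0,0.001,0],"spin":0,"grip":0}]'; python3 -m handwheel '[{"offset":[0,0.001,0],"spin":0,"grip":0},{"offset":[0,0.001,0],"spin":0,"grip":0}]'
```

```text
time_s: 10.75
eef_pos: [0.5444, 0.1881, 0.2161]
eef_rot: [-0.0, 0.817, 0.576, 0.001]
wrist_force: [-4.6, 1.6, 7.0]
opening: 0.457
time_s: 11.0
eef_pos: [0.5448, 0.1881, 0.2161]
eef_rot: [-0.001, 0.817, 0.576, -0.0]
wrist_force: [-8.1, 2.5, 12.1]
opening: 0.46
time_s: 11.25
eef_pos: [0.5451, 0.188, 0.2161]
eef_rot: [-0.001, 0.817, 0.577, -0.001]
wrist_force: [-10.2, 3.5, 15.2]
opening: 0.455
```

```bash
cat > chk.py <<'E'
from h import *
import sys
x=np.array([.4795,.1544]);h=-.342;c,s=np.cos(h),np.sin(h);M=np.array([[c,-s],[s,c]])
o=ctrl.get_obs();print("grip pt in fixture",(M.T@(o["eef_pos"][:2]-x)).round(4),"z",o["eef_pos"][2].round(4),"force fix",(M.T@o["wrist_force"][:2]).round(2),o["wrist_force"][2].round(2),"tq fix",(M.T@o["torque"][:2]).round(2),o["torque"][2].round(2),"head err deg",np.degrees(np.arctan2(*rot(o["eef_rot"])[[1,0],0])-h-np.pi/2).round(2),"z axis",(M.T@rot(o["eef_rot"])[:2,2]).round(4),o["opening"])
E
python3 chk.py
python3 -m handwheel '[{"offset":[0.004,0,0],"spin":0,"grip":0},{"offset":[0.008,0,0],"spin":0,"grip":0},{"offset":[0.008,0,0],"spin":0,"grip":0}]';python3 chk.py
```

```text
grip pt in fixture [0.0505 0.0537] z 0.2161 force fix [-10.75  -0.08] 15.17 tq fix [-0.13  1.72] -0.14 head err deg 0.0 z axis [-0.0031  0.0004] 0.4545772751885516
time_s: 11.62
eef_pos: [0.5476, 0.1947, 0.2161]
eef_rot: [-0.001, 0.817, 0.577, -0.002]
wrist_force: [-13.0, -3.6, 16.9]
opening: 0.457
grip pt in fixture [0.0506 0.0608] z 0.2161 force fix [-11.04  -7.8 ] 16.94 tq fix [-1.12  1.85] -0.15 head err deg 0.02 z axis [-0.0037 -0.0022] 0.45660171596460564
```

```bash
python3 -m handwheel '[{"offset":[0.001,0,-0.0004],"spin":0,"grip":0},{"offset":[0.004,0,-0.0004],"spin":0,"grip":0},{"offset":[0.004,0,-0.0004],"spin":0,"grip":0}]';python3 chk.py; python3 -m handwheel '[{"offset":[0.001,0,0],"spin":0,"grip":0},{"offset":[0.0015,0,0],"spin":0,"grip":0},{"offset":[0.0015,0,0],"spin":0,"grip":0}]';python3 chk.py
```

```text
time_s: 12.0
eef_pos: [0.5489, 0.1983, 0.2162]
eef_rot: [-0.001, 0.817, 0.577, -0.002]
wrist_force: [-12.3, -2.6, 13.6]
opening: 0.462
grip pt in fixture [0.0507 0.0647] z 0.2162 force fix [-10.69  -6.58] 13.56 tq fix [-1.06  1.61] -0.24 head err deg 0.01 z axis [-0.0037 -0.0023] 0.4616570053060689
time_s: 12.38
eef_pos: [0.5494, 0.1995, 0.2162]
eef_rot: [-0.001, 0.817, 0.577, -0.002]
wrist_force: [-13.0, -4.1, 14.0]
opening: 0.457
grip pt in fixture [0.0507 0.066 ] z 0.2162 force fix [-10.82  -8.23] 14.04 tq fix [-1.23  1.61] -0.24 head err deg 0.01 z axis [-0.0039 -0.0027] 0.45692796767474264
```

```bash
python3 -m handwheel '[{"offset":[0.001,0,0],"spin":0,"grip":0},{"offset":[0.001,0,0],"spin":0,"grip":0}]';python3 chk.py; python3 -m handwheel '[{"offset":[0.001,0,0],"spin":0,"grip":0},{"offset":[0.001,0,0],"spin":0,"grip":0}]';python3 chk.py;python3 -m handwheel '[{"offset":[0.001,0,0],"spin":0,"grip":0},{"offset":[0.001,0,0],"spin":0,"grip":0}]';python3 chk.py
```

```text
time_s: 12.62
eef_pos: [0.5497, 0.2005, 0.2162]
eef_rot: [-0.001, 0.817, 0.576, -0.002]
wrist_force: [-12.6, -3.7, 14.5]
opening: 0.457
grip pt in fixture [0.0507 0.067 ] z 0.2162 force fix [-10.67  -7.72] 14.53 tq fix [-1.17  1.62] -0.22 head err deg 0.0 z axis [-0.0038 -0.0027] 0.45665682872174246
time_s: 12.88
eef_pos: [0.5501, 0.2015, 0.2162]
eef_rot: [-0.001, 0.817, 0.576, -0.002]
wrist_force: [-11.9, -4.9, 15.5]
opening: 0.457
grip pt in fixture [0.0507 0.068 ] z 0.2162 force fix [-9.56 -8.56] 15.45 tq fix [-1.13  1.62] -0.17 head err deg 0.0 z axis [-0.0038 -0.0026] 0.45729609804547505
time_s: 13.12
eef_pos: [0.5504, 0.2024, 0.2161]
eef_rot: [-0.001, 0.817, 0.576, -0.002]
wrist_force: [-12.9, -3.7, 14.8]
opening: 0.456
grip pt in fixture [0.0507 0.069 ] z 0.2161 force fix [-10.93  -7.85] 14.78 tq fix [-1.14  1.58] -0.19 head err deg 0.0 z axis [-0.0039 -0.0027] 0.45591753166767546
```

```bash
python3 -m handwheel '[{"offset":[0.001,0,0],"spin":0,"grip":0},{"offset":[0.001,0,0],"spin":0,"grip":0}]';python3 chk.py;python3 -m handwheel '[{"offset":[0.001,0,0],"spin":0,"grip":0},{"offset":[0.001,0,0],"spin":0,"grip":0}]';python3 chk.py
python3 - <<'E'
from h import *
p=shot("side");zoom(p,(262,170),45,"pics/g_s.png",8)
p=shot("wrist");cv2.imwrite("pics/g_w.png",p["color"][:,:,::-1])
E
```

```text
time_s: 13.38
eef_pos: [0.5507, 0.2031, 0.2162]
eef_rot: [-0.001, 0.817, 0.577, -0.003]
wrist_force: [-12.5, -5.2, 15.9]
opening: 0.458
grip pt in fixture [0.0507 0.0697] z 0.2162 force fix [-10.01  -9.06] 15.92 tq fix [-1.44  1.61] -0.19 head err deg 0.01 z axis [-0.004  -0.0033] 0.4580164364847889
time_s: 13.62
eef_pos: [0.5508, 0.2034, 0.2162]
eef_rot: [-0.0, 0.817, 0.577, -0.003]
wrist_force: [-14.0, -9.1, 16.7]
opening: 0.458
grip pt in fixture [0.0508 0.0701] z 0.2162 force fix [-10.15 -13.25] 16.67 tq fix [-2.08  1.64] -0.19 head err deg 0.01 z axis [-0.0045 -0.0051] 0.45776645398686333
```

View pics/g_w.png

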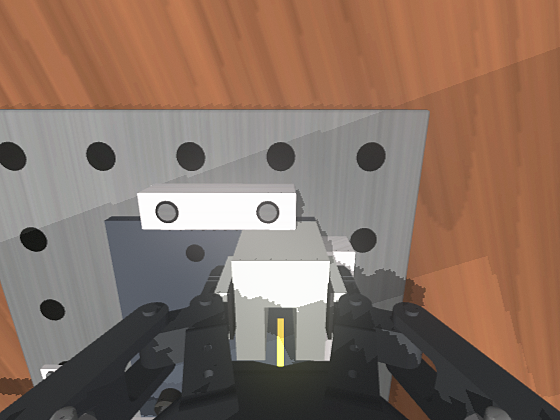

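View pics/g_s.png

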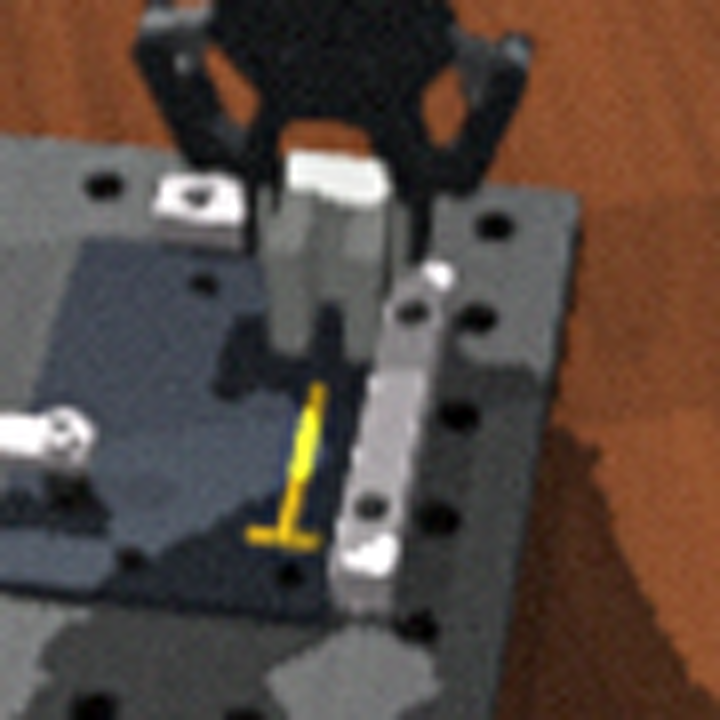

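The wrist view shows the lug's back edge meeting the short stop at row ~229 and the yellow line centred in the slot. The y force is now rising, which suggests contact with the short stop. I'll press on both a little more.

```bash
python3 -m handwheel '[{"offset":[0.001,0.0003,0],"spin":0,"grip":0},{"offset":[0.001,0.0003,0],"spin":0,"grip":0}]';python3 chk.py;python3 -m handwheel '[{"offset":[0.001,0.0005,0],"spin":0,"grip":0},{"offset":[0.001,0.0005,0],"spin":0,"grip":0}]';python3 chk.py
```

```text
time_s: 13.98
eef_pos: [0.5511, 0.2037, 0.2162]
eef_rot: [-0.0, 0.817, 0.577, -0.004]
wrist_force: [-18.1, -12.8, 20.5]
opening: 0.461
grip pt in fixture [0.051  0.0705] z 0.2162 force fix [-12.8  -18.16] 20.48 tq fix [-2.83  1.83] -0.15 head err deg 0.02 z axis [-0.0055 -0.0069] 0.46065825103837793
time_s: 14.22
eef_pos: [0.5515, 0.2039, 0.2162]
eef_rot: [-0.0, 0.817, 0.577, -0.006]
wrist_force: [-21.0, -17.0, 24.2]
opening: 0.454
grip pt in fixture [0.0512 0.0708] z 0.2162 force fix [-14.11 -23.1 ] 24.22 tq fix [-3.43  2.18] -0.16 head err deg 0.03 z axis [-0.0069 -0.0089] 0.4541630385180493
```

```bash
python3 -m handwheel '[{"offset":[0,0.0008,-0.0005],"spin":0,"grip":0},{"offset":[0,0.0008,-0.0005],"spin":0,"grip":0},{"offset":[0,0.0008,-0.0005],"spin":0,"grip":0},{"offset":[0,0.0008,-0.0005],"spin":0,"grip":0}]';python3 chk.py
python3 - <<'E'
from h import *
p=shot("side");zoom(p,(262,170),45,"pics/i_s.png",8)
a=shot("scene");zoom(a,(333,235),35,"pics/i_a.png",10)
p=shot("wrist");cv2.imwrite("pics/i_w.png",p["color"][:,:,::-1])
E
python3 chk.py
```

```text
time_s: 14.72
eef_pos: [0.5518, 0.2039, 0.2162]
eef_rot: [-0.001, 0.817, 0.577, -0.006]
wrist_force: [-21.0, -14.2, 23.7]
opening: 0.466
grip pt in fixture [0.0515 0.0708] z 0.2162 force fix [-15.06 -20.39] 23.7 tq fix [-3.28  2.34] -0.22 head err deg 0.03 z axis [-0.0083 -0.0089] 0.46621785087106987
grip pt in fixture [0.0515 0.0709] z 0.2162 force fix [-15.19 -21.5 ] 22.26 tq fix [-3.35  2.3 ] -0.27 head err deg 0.03 z axis [-0.0082 -0.0089] 0.456494863405838
```

View pics/i_w.png

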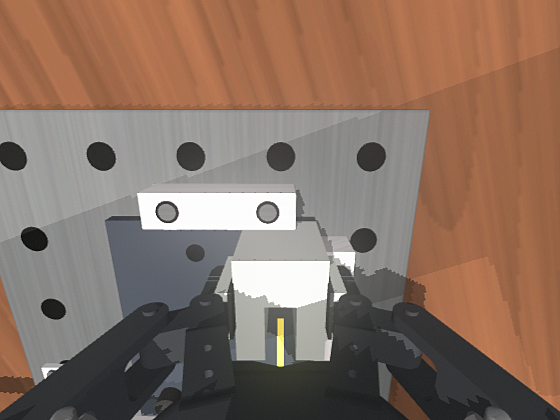

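View pics/i_s.png

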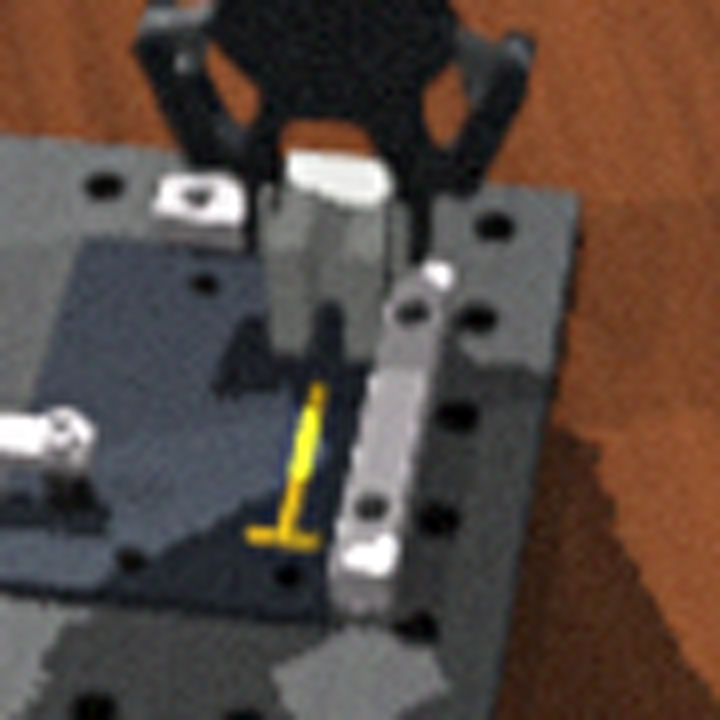

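View pics/i_a.png

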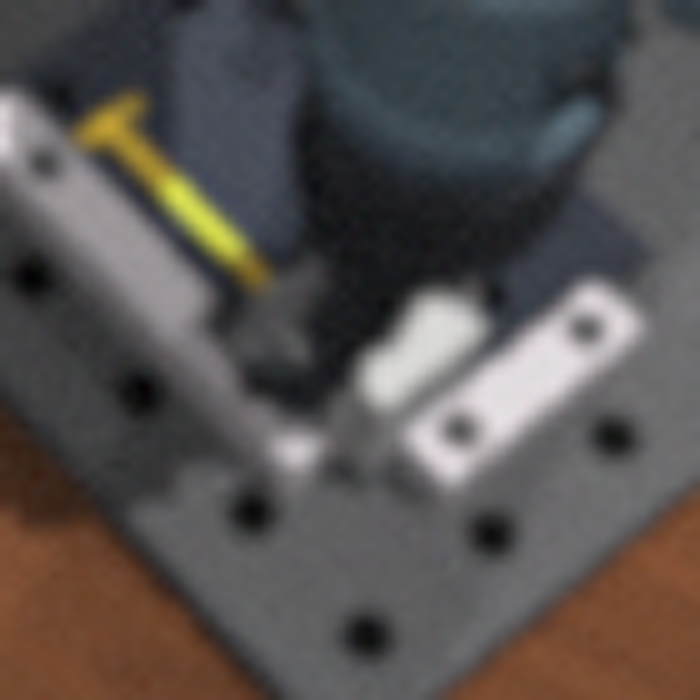

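```bash
python3 - <<'E'
from h import *
print(ctrl.hand_in())
E
python3 chk.py
```

```text
the job is handed in; nothing more can be done
None
the job is handed in; nothing more can be done
```

I picked up the smaller bare-steel lug and turned it so its slot opens along the yellow line. I stood it on the latch plate, slid it along the long stop into the short stop, and handed the job in at about 15 s, still gripping and pressing. The hand-in gives no verdict.

The last checks before handing in:
- **Pressing:** the wrist measured about 15 N towards the long stop and 21 N towards the short stop, with 22 N downward. These include friction, and the contact force at each stop is not measured on its own. I estimate at least 5 N on the long stop and 10 N on the short one.
- **Squareness:** the tool's heading error was about 0.03 degrees and its tilt about 0.01 rad.
- **Grip:** the opening was about 0.46, or 39 mm against the 40 mm lug, so the fingers still held it.
- **Position:** the last wrist picture shows the yellow line centred in the slot and the lug's back edge against the short stop. The TCP read x 51.5 and y 70.9 mm in my estimated fixture frame. Allowing about 4 mm for where I gripped, that puts the lug about 1.5 mm past home in x and 2 mm in y. It cannot be past the stops, so I put this down to fixture-fit error and the arm giving under load.
- **Bystanders:** I saw no contact with anything else on the bench, but I did not measure the bystanders' positions again at the end.

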